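# Sweep loose caps off the sorting board into the reject pan

## Robot

A 6-joint arm with a two-finger parallel gripper is mounted at the origin on the work surface. World frame = base frame: x ahead of the robot, y to its left, z up, the work surface at z = 0. Lengths are in m, angles in degrees, forces in N, time in s.
With the tool pointing down it reaches from about 0.375 to 0.75 m from the base axis. Payload 9 kg.
Tool frame: the origin (TCP) lies where the fingers leave the gripper's body, on its centre line; the fingertips stand 73 mm ahead of it and the grasp point (between the pads) lies 54 mm ahead of it (robot.tip_reach is the distance from the TCP to the fingertips, in m); z points along the fingers, y is the line along which they close (so a half turn about z gives the same grasp; the last joint's range is limited). The gripper opens to 85 mm and grips with 20 to 120 N. Pads are 22 mm wide; open, the fingers measure 114 mm over their backs; the gripper's body (76 mm by 85 mm) begins 54 mm behind the grasp point. The pads swing forward as they close: fully open they stand 13 mm farther back than shut.
Start: joints at [-78.994, 5.964, 5.575, 89.605, 0, 77.527], TCP at [0.239, -0.55, 0.304] pointing down, gripper open.
Joint ranges: [-171.21, 171.21], [-48.23, 106.86], [-62.78, 66.21], [-105.2, 120.99], [-86.42, 89.51], [-180, 180]. Speed limits (degrees/s): [127.2, 127.2, 147.25, 180, 180, 180].

## Interface

Orientations are given as [roll, pitch, yaw] about the fixed x, y, z axes, in that order (R = Rz(yaw) Ry(pitch) Rx(roll)).
In Python, from plant import robot gives the robot as it stands. Calls block until the motion is done:
- robot.move_pose(position, orientation): joint-space move of the TCP to a pose.
- robot.line_to(position, vel=0.15, rotation=None, guard=None): straight line of the TCP; rotation=None keeps the orientation; vel is the mean speed in m/s. With guard (N) it stops when the force on the tool has changed by that much, and returns True; else False.
- robot.goto_joints(angles): joint-space move.
- robot.set_gripper(opening): finger opening in m; the grip force is fixed at half the most; returns when the fingers have stopped.
- robot.pause(seconds).
- robot.ik(position, orientation): joint angles nearest the present ones, or None.
- robot.observe(): the state.
- robot.grab_frame(name): name is "side" or "top" or "wrist"; returns the picture (384x512x3 uint8, blue, green, red); there is no depth.
- robot.get_calibration(name): a dict with "vertical_fov" (degrees; the focal length in pixels is half the picture's height over the tangent of half this angle, whatever the lens; pixels are square), "cx", "cy" (the principal point, pixels), "rvec" (rotation vector, rad) and "tvec" (3), from world to camera coordinates, as OpenCV has them. Camera axes: x right, y down, z forward; pixel columns grow to the right and rows downward; lengths in m; the calibration is good to about 2 mm. A picture is of the moment at which its call begins: read the wrist's pose just before it. get_calibration takes no time and is no camera call; for the wrist camera it gives the pose at the moment of the call.
A pose or a line that the arm cannot do raises robot.IKError and nothing moves.
- robot.job_done(): hands the job in; it is judged then, once.
The state is a dict: "time": time; "q": joint angles; "qvel": joint speeds; "joint_torque": joint torques, N m; "tool_pos": TCP position; "tcp_rot": TCP orientation; "ft_force": force on the tool from outside, world axes, zero at the start; "torque": the same for the moment, N m; "gripper_width": finger opening in m; "gripper_force": force on a finger pad.
Only numpy, scipy, OpenCV 4.12 (cv2) and the standard library are available. Lean on these libraries where they do the work, as an engineer would, in place of code of your own. Each camera call takes 0.05 s, during which the arm holds its last target. There are 200 camera calls.

## Task

Clear the white sorting board for the next batch: with the closed fingertips, sweep the three loose blue caps across the board and over its open edge so that all three lie in the red reject pan. Only push the caps, never pick them up, and leave the amber jar on the board and the two jars in the grey tub standing where they are.

Things in the scene. Friction and masses are not known exactly. Their poses are not given: they have to be found in the camera images.
- board: fixed white board, 250 mm (x) by 240 mm (y), flat top 45 mm above the table; origin at the centre of its underside, z up. Low metal fences, 12 mm above the top, 6 mm thick, run along its x edges (centred at x = -122, +122 mm); its y edges (y = -120, +120 mm) are open. Caps and jar start in four lanes about 56 mm apart in x, in any order, within 62 mm of the centre in y
- pan: fixed red open reject pan, outside 250 mm (x) by 110 mm (y), 38 mm high, 3 mm walls and floor, standing on the table 2 mm beside one open y edge of the board (either side), its rim 7 mm below the board's top; same axes as the board; origin at the centre of its underside
- tub: fixed grey open tub of good stock, same size as the pan (250 by 110 by 38 mm), standing 2 mm beside the other open edge of the board; same axes as the board; origin at the centre of its underside; two jars stand in it. No cap belongs here
- cap1: blue ribbed plastic screw cap, a solid disc 34 mm in diameter (36 over the ribs) and 14 mm high, about 20 g, lying flat on the white board at the start and sliding easily; origin at the centre of its underside. It is to be swept, not picked up
- cap2: blue ribbed plastic screw cap, a solid disc 34 mm in diameter (36 over the ribs) and 14 mm high, about 20 g, lying flat on the white board at the start and sliding easily; origin at the centre of its underside. It is to be swept, not picked up
- cap3: blue ribbed plastic screw cap, a solid disc 34 mm in diameter (36 over the ribs) and 14 mm high, about 20 g, lying flat on the white board at the start and sliding easily; origin at the centre of its underside. It is to be swept, not picked up
- jar: amber glass spice jar with a steel lid and paper label, 38 mm in diameter, 50 mm high, about 110 g, standing upright; origin at the centre of its underside. Leave it alone: it stands on the white board among the caps
- stock1: amber glass spice jar with a steel lid and paper label, 38 mm in diameter, 50 mm high, about 110 g, standing upright; origin at the centre of its underside. Leave it alone: it stands in the grey tub, rising 8 mm above the board's top
- stock2: amber glass spice jar with a steel lid and paper label, 38 mm in diameter, 50 mm high, about 110 g, standing upright; origin at the centre of its underside. Leave it alone: it stands in the grey tub, rising 8 mm above the board's top

How it is judged (in metres and radians):
At the end, for the whole second after the job is handed in: all three caps are at rest in the red pan (origin inside its walls and less than 36 mm above its underside), and the jar on the board and the two in the grey tub are upright (within 0.3 rad) and within 20 mm of where they started (x of cap1 in the frame of pan between -0.122 and 0.122 m and y of cap1 in the frame of pan between -0.052 and 0.052 m and z of each of cap1, cap2, cap3 in the frame of pan below 0.036 m and linear speed of each of cap1, cap2, cap3 below 0.05 m/s and x of cap2 in the frame of pan between -0.122 and 0.122 m and y of cap2 in the frame of pan between -0.052 and 0.052 m and x of cap3 in the frame of pan between -0.122 and 0.122 m and y of cap3 in the frame of pan between -0.052 and 0.052 m and distance of each of jar, stock1, stock2 from where it was at the start of the episode below 0.02 m and angle between each of jar, stock1, stock2's own z axis and vertical below 0.3 rad); the robot touches nothing.
It fails at once if a cap is lifted off the board (its underside more than 15 mm above the board's top) (height (world z) of any of cap1, cap2, cap3 above 0.06 m).
It fails at once if the jar on the board is pushed more than 20 mm, lifted or tipped (distance of jar from where it was at the start of the episode above 0.02 m or angle between jar's own z axis and vertical above 0.3 rad).
It fails at once if a jar in the grey tub is shifted more than 20 mm, lifted or tipped (distance of any of stock1, stock2 from where it was at the start of the episode above 0.02 m or angle between any of stock1, stock2's own z axis and vertical above 0.3 rad).
It also fails if it takes over 45 s, if anything falls off the work surface, if the arm or the gripper's body presses on something with over 40 N, if the wrist force passes 120 N, or if a joint passes its speed limit or range.

## Working session

There is one attempt and no reset: what is moved stays moved. The work goes in short steps, each a Python script; the robot and the scene stay as the last script left them, time stands still between calls to the robot, and variables do not carry over. Pictures are saved under pics/ and viewed, at most 10 in all, crops included, and the job is handed in when it is done.

```bash
mkdir -p pics; cat > h.py <<'E'
import numpy as np,cv2
from plant import robot
def cal(n):
    c=robot.get_calibration(n);f=192/np.tan(np.radians(c["vertical_fov"])/2)
    K=np.array([[f,0,c["cx"]],[0,f,c["cy"]],[0,0,1]]);R=cv2.Rodrigues(np.array(c["rvec"],float))[0]
    return K,R,np.array(c["tvec"],float).ravel()
def ray(n,px,z):
    K,R,t=cal(n);px=np.atleast_2d(np.array(px,float))
    d=(np.linalg.inv(K)@np.c_[px,np.ones(len(px))].T).T@R;o=-R.T@t
    return o+d*((z-o[2])/d[:,2])[:,None]
def blobs(m,amin=60):
    cs=cv2.findContours(m.astype(np.uint8)*255,cv2.RETR_EXTERNAL,cv2.CHAIN_APPROX_NONE)[0]
    return [c for c in cs if cv2.contourArea(c)>amin]
E
python3 - <<'E'
from h import *
for n in("top","side"):
    im=robot.grab_frame(n);cv2.imwrite(f"pics/{n}0.png",im)
    print(n,robot.get_calibration(n))
im=cv2.imread("pics/top0.png");hsv=cv2.cvtColor(im,cv2.COLOR_BGR2HSV);H,S,V=cv2.split(hsv)
for nm,m,z in(("blue",(H>95)&(H<130)&(S>110)&(V>50),.059),("red",((H<6)|(H>174))&(S>130)&(V>60),.038),("amber",(H>6)&(H<25)&(S>100),.05),("white",(S<40)&(V>190),.045)):
    for c in blobs(m):
        r=cv2.minAreaRect(c);print(nm,cv2.contourArea(c),np.round(r[0]),np.round(r[1]),round(r[2],1),ray("top",r[0],z)[0].round(4))
print(robot.observe()["time"],robot.observe()["tcp_rot"])
E
```

```text
top {'vertical_fov': 55.892259359643, 'cx': 254.141275394047, 'cy': 192.71957412575858, 'rvec': array([ 2.14632185, -2.12012982,  0.21952262]), 'tvec': array([0.00585723, 0.55922328, 0.61055901])}
side {'vertical_fov': 54.66942077669808, 'cx': 259.45541934809097, 'cy': 188.6234154720932, 'rvec': array([ 0.64215907, -2.73271472,  1.04604889]), 'tvec': array([0.51519693, 0.20697534, 0.5498947 ])}
blue 231.5 [324. 254.] [17. 17.] 90.0 [ 0.4488 -0.1104  0.059 ]
blue 210.0 [266. 226.] [16. 16.] 90.0 [ 0.4978 -0.0089  0.059 ]
blue 199.5 [281. 166.] [16. 16.] 45.0 [ 0.6089 -0.0365  0.059 ]
red 7827.5 [194. 224.] [135.  61.] 84.3 [0.501  0.1218 0.038 ]
amber 1421.5 [463.  73.] [38. 47.] 45.0 [ 0.8079 -0.3981  0.05  ]
0.1 [-1.79934931e+02 -1.50009639e-02  2.34792566e+01]
```

View pics/top0.png

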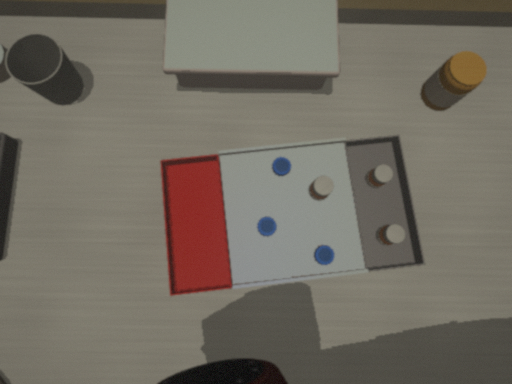

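View pics/side0.png

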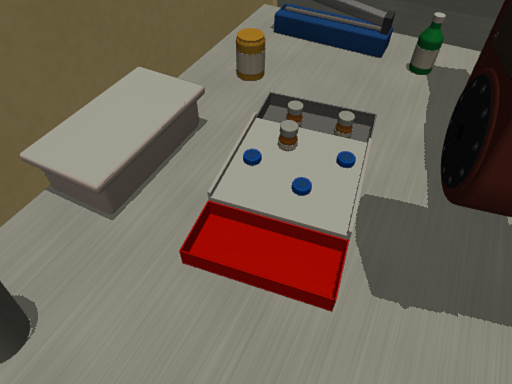

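The top view shows the red pan left of the board (+y side), with blue caps at (281,166), (267,226) and (324,255). The board jar's lid is at (323,186) and the stock lids are at (383,174) and (394,234). The side view confirms this layout, and the caps lie flat with nothing in the way.

```bash
cat >> h.py <<'E'
def scene(im):
    hsv=cv2.cvtColor(im,cv2.COLOR_BGR2HSV);H,S,V=cv2.split(hsv)
    caps=[ray("top",cv2.minEnclosingCircle(c)[0],.055)[0] for c in blobs((H>95)&(H<130)&(S>110)&(V>40),40)]
    red=max(blobs(((H<6)|(H>174))&(S>130)&(V>40)),key=cv2.contourArea)
    return np.array(caps),red
E
python3 - <<'E'
from h import *
im=cv2.imread("pics/top0.png");caps,red=scene(im)
P=ray("top",red[:,0,:],.038)[:,:2].astype(np.float32)
r=cv2.minAreaRect(P);print(r)
b=cv2.boxPoints(r);e=max([(b[i]-b[i-1]) for i in range(4)],key=np.linalg.norm);e=e*np.sign(e[0])
ex=e/np.linalg.norm(e);ey=np.array([-ex[1],ex[0]]);print("yaw",np.degrees(np.arctan2(ex[1],ex[0])))
bo=np.array(r[0])-ey*(.055+.002+.12)
f=lambda p:np.array([(p-bo)@ex,(p-bo)@ey]).round(4)
for c in caps:print("cap",c.round(4),f(c[:2]))
for n,p in(("jar",(323,185)),("s1",(383,174)),("s2",(395,234))):
    q=ray("top",p,.095 if n=="jar" else .053)[0];print(n,q.round(4),f(q[:2]))
for p in((219,153),(345,140),(366,270),(232,287)):print("corner",f(ray("top",p,.05)[0][:2]))
K,R,t=cal("top");print("cam",-R.T@t,robot.tip_reach)
yaw=np.degrees(np.arctan2(ex[1],ex[0]))
for s in(90,-90):
    for u,v in((.085,-.1),(.085,.13),(-.085,-.1),(-.085,.13)):
        p=bo+ex*u+ey*v
        q=robot.ik([*p,.122],[180,0,yaw+s]);print(s,u,v,None if q is None else np.round(q))
np.savez("b.npz",bo=bo,ex=ex,ey=ey,yaw=yaw,caps=caps)
E
```

```text
((0.5056244730949402, 0.12086071074008942), (0.24753321707248688, 0.10906252264976501), 7.224637985229492)
yaw 7.224641
cap [ 0.4488 -0.1119  0.055 ] [-0.0857 -0.0468]
cap [ 0.4982 -0.01    0.055 ] [-0.0239  0.0481]
cap [ 0.6097 -0.0367  0.055 ] [0.0835 0.0076]
jar [ 0.5662 -0.105   0.095 ] [ 0.0317 -0.0546]
s1 [ 0.5977 -0.2265  0.053 ] [ 0.0477 -0.1792]
s2 [ 0.4868 -0.2421  0.053 ] [-0.0643 -0.1807]
corner [0.1222 0.1195]
corner [ 0.1216 -0.1202]
corner [-0.1211 -0.1184]
corner [-0.1224  0.1207]
cam [0.43705285 0.02514434 0.70278009] 0.0726
90 0.085 -0.1 [-25.  16.  -3.  72.   0.  58.]
90 0.085 0.13 [ -4.   9. -10.  71.   0.  78.]
90 -0.085 -0.1 [-35. -12. -31.  71.   0.  47.]
90 -0.085 0.13 [ -9. -22. -39.  73.   0.  74.]
-90 0.085 -0.1 [ -25.   16.   -3.   72.    0. -122.]
-90 0.085 0.13 [  -4.    9.  -10.   71.    0. -102.]
-90 -0.085 -0.1 [ -35.  -12.  -31.   71.    0. -133.]
-90 -0.085 0.13 [  -9.  -22.  -39.   73.    0. -106.]
```

```bash
cat >> h.py <<'E'
def sweep(c,end=.124):
    b=np.load("b.npz");ex,ey,bo,yaw=b["ex"],b["ey"],b["bo"],float(b["yaw"])
    u,v=(c[:2]-bo)@ex,(c[:2]-bo)@ey
    w=lambda v,z:[*(bo+ex*u+ey*v),z]
    zt=.0495+robot.tip_reach
    robot.move_pose(w(v-.048,.21),[180,0,yaw+90])
    robot.line_to(w(v-.048,zt),vel=.15,guard=15) and print("guard on descent")
    hit=robot.line_to(w(end,zt),vel=.08,guard=25)
    o=robot.observe();print(hit,o["tool_pos"],o["time"],np.round(o["ft_force"],1))
    robot.line_to(w(end,.21),vel=.25)
E
python3 - <<'E'
from h import *
robot.set_gripper(0)
sweep(np.load("b.npz")["caps"][0])
cv2.imwrite("pics/top1.png",np.hstack([robot.grab_frame("top")[100:320,140:440],robot.grab_frame("side")[80:300,150:450]]))
E
```

```text
False [0.42732498 0.05731487 0.12210863] 6.15 [ 0.   0.7 -0.4]
```

View pics/top1.png

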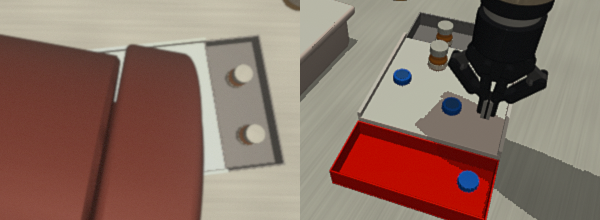

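The right-hand (side) crop shows the first cap lying flat in the pan, at about (468,181). The gripper's wide linkage sits not far above jar height. For the cap beside the jar I'll turn the tool 90° so the linkage runs along the lane instead.

```bash
sed -i 's/end=.124)/end=.124,da=90)/; s/yaw+90\])/yaw+da])/' h.py
python3 - <<'E'
from h import *
c=np.load("b.npz")["caps"]
sweep(c[1])
sweep(c[2],.130,0)
robot.goto_joints([-78.994, 5.964, 5.575, 89.605, 0, 0])
cv2.imwrite("pics/top2.png",np.hstack([robot.grab_frame("top")[100:320,140:440],robot.grab_frame("side")[80:300,150:450]]))
o=robot.observe();print(o["time"])
E
```

```text
False [0.48870285 0.06497317 0.12209537] 9.7917 [0.4 0.  0.3]
False [0.59435885 0.08447012 0.12208677] 14.5417 [-0.6  0.5  0.2]
17.7333
```

View pics/top2.png

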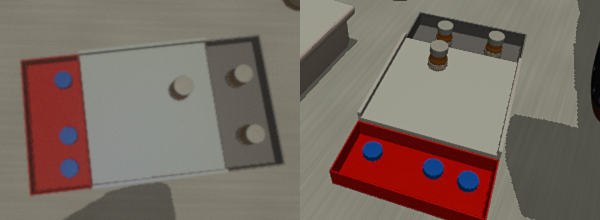

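All three caps lie in the red pan, at (63,79), (68,135) and (69,168) in the top crop. The board jar at (181,86) and both stock jars still stand where they were.

```bash
python3 -c "
from plant import robot
print(robot.job_done())"
```

```text
the job is handed in; nothing more can be done
None
```

I swept all three caps into the red pan and handed the job in at about 18 s; the final pictures show all three jars still standing where they started, but the hand-in returned no verdict.

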